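# Hook a basket out from under the wire shelf

## Task

The blue basket with the porcelain bird in it stands too far back under the wire shelf. Pick up the hook tool, hook it into the basket's steel loop and drag the basket gently out, until the whole blue basket (its loop does not matter) stands squarely inside the yellow tape outline with the bird still upright in it; do not touch the basket with the gripper and do not disturb the other goods. Then unhook and stand the tool back on its foot on the table, well clear of the basket, and let go.

Things in the scene. Friction and masses are not known exactly. Their poses are not given: they have to be found in the camera images.
- shelf: Fixed chrome wire counter shelf standing on the table: 260 deep (x) by 600 wide (y), four 14 mm posts at its corners, one deck of wires whose underside is 190 above the table and top 200 (treat it as a closed board). Origin: on the table under the middle of the deck's front edge; the deck reaches from x = 0 to x = 260 and is open to the front (-x), towards the robot. Stock lies on top at both ends and a carton below its left (+y) end.
- bay: Yellow tape outline stuck flat on the table in front of the shelf (no thickness to speak of); inside measures 140 (x) by 280 (y), tape 12 wide. Origin: its centre, on the table; axes along its sides (x points towards the shelf).
- basket: Loose blue plastic open basket under the shelf, about 0.35 kg: 80 (x) by 120 (y) by 60 high, walls and floor 4 thick. Origin: centre of its underside, on the table; z up. A steel loop of 8 mm bar sticks out level from its front (-x) wall, bar axis 36 above the table: its cross bar is at x = -82, its side bars at y = -34 and +34. The loop's opening, seen from above, is 34 (x) by 60 (y).
- basket_loop (a point): Centre of the opening of the blue basket's loop: x = -60, y = 0, 36 above the basket's underside.
- figurine: White porcelain bird with an orange beak, loose, about 0.12 kg, 80 high, round foot 48 across, standing on the floor of the blue basket near its middle; its top is 84 above the table. Origin: centre of its foot; z up.
- hook_tool: Loose shelf hook, 0.3 kg, standing by itself: black foot 90 (x) by 56 (y) by 8 high; on it a red rib 80 long, 22 wide (y), 8 to 62 high, to grip across the 22 mm from above; a steel bar 56 to 64 high runs to +x and ends in a flat blade turned down at x = 115: 6 thick (x), 28 wide (y), 1 to 64 high. Origin: centre of the foot's underside; weight centre 12 ahead of it.
- hook_tip (a point): Middle of the lower edge of the hook's blade: x = 115, y = 0, 1 above the underside of the tool's foot.
- grey_basket: Bystander: grey basket of the same shape as the blue one, empty, beside it under the shelf. Origin: centre of its underside.
- gift_box: Bystander: small white box with yellow lid, 94 by 74 by 42 high, on the table to one side (the hook tool starts on the other side). Origin: centre of its underside.
Things that resemble listed ones, but are neither listed nor needed, are in the scene too. There is more than one size of the hook_tool; the one meant has the size given above. Leave any red look-alike of the basket alone.

How it is judged (in metres and radians):
On the way, in this order (a step that is already met when the one before it is completed fails the run):
1. the hook's blade is down inside the blue basket's loop (x of hook_tip in the frame of basket between -0.082 and -0.038 m and y of hook_tip in the frame of basket between -0.034 and 0.034 m and z of hook_tip in the frame of basket between -0.02 and 0.034 m), for 0.2 s.
2. the blue basket is out from under the shelf's deck (x of basket in the frame of shelf below -0.05 m), for 0.1 s.
At the end, for the whole second after the job is handed in: Blue basket's centre within 30 mm (x) and 80 mm (y) of the bay's, square to it within 0.2 rad, flat, at rest; bird upright in it within 0.15 rad; hook tool standing on its foot on the table (0.1 rad), at rest, off the basket, its tip over 100 mm from the basket's centre (x of basket in the frame of bay between -0.03 and 0.03 m and y of basket in the frame of bay between -0.08 and 0.08 m and angle between the x axis of basket and the x axis of bay, either way round below 0.2 rad and angle between basket's own z axis and vertical below 0.06 rad and height (world z) of basket below 0.006 m and linear speed of each of basket, hook_tool below 0.01 m/s and angle between figurine's own z axis and vertical below 0.15 rad and horizontal distance between figurine and basket below 0.05 m and z of figurine in the frame of basket below 0.012 m and height (world z) of hook_tool below 0.008 m and angle between hook_tool's own z axis and vertical below 0.1 rad and horizontal distance between hook_tip and basket above 0.1 m and contact force between hook_tool and basket below 0.05 N); the robot touches nothing.
It fails at once if the gripper or the arm touches the blue basket (contact force between any of the fingers, the arm and basket above 1 N).
It fails at once if the bird tips (more than 0.5 rad) (angle between figurine's own z axis and vertical above 0.5 rad).
It fails at once if other goods are moved by more than 25 mm (distance of any of grey_basket, gift_box from where it was at the start of the episode above 0.025 m).
It also fails if it takes over 58 s, if anything falls off the work surface, if the arm or the gripper's body presses on something with over 40 N, if the wrist force passes 120 N, or if a joint passes its speed limit or range.

## Robot

A 6-joint arm with a two-finger parallel gripper is mounted at the origin on the work surface. World frame = base frame: x ahead of the robot, y to its left, z up, the work surface at z = 0. Lengths are in mm, angles in rad, forces in N, time in s.
With the tool pointing down it reaches from about 350 to 775 mm from the base axis. Payload 7.3 kg.
Tool frame: the origin (TCP) lies at the very end of the fingers, on their centre line; the grasp point (between the pads) lies 19 mm behind it; z points along the fingers, y is the line along which they close (so a half turn about z gives the same grasp; the last joint's range is limited). The gripper opens to 92 mm and grips with 3 to 60 N. Pads are 19 mm wide; open, the fingers measure 130 mm over their backs; the gripper's body (75 mm by 190 mm) begins 47 mm behind the grasp point.
Start: joints at [1.143, 0.342, 1.524, -0, 1.275, -0.146], TCP at [145.979, 504.316, 226.741] pointing down, gripper open.
Joint ranges: [-2.53, 2.53], [-0.77, 2.02], [0.04, 2.7], [-1, 4.14], [0.28, 2.66], [-3.11, 3.11]. Speed limits (rad/s): [2.57, 2.57, 3.14, 3.14, 3.14, 3.14].

## Interface

Orientations are given as [roll, pitch, yaw] about the fixed x, y, z axes, in that order (R = Rz(yaw) Ry(pitch) Rx(roll)).
In Python, from plant import * gives the robot as it stands.
- The arm moves only by the tool arm_command, never from a script. Its arguments are lists of equal length, an entry for each row: "gripper": the finger opening in mm, from 0 to 91.8; "dp": the shift along the tool's x, y, z in units of 25 mm (1.0 is 25 mm), a list of three; "twist": the turn about the tool's z in units of 5 degrees (1.0 is 5 degrees). A call has exactly 5 rows; each row shifts and turns the commanded pose from where the row before left it, along the tool's axes as they then stand; what a row does not reach is not made up. A row lasts 1/8 s, in which the tool goes at most 62.5 mm and 10.7 degrees, less where a joint would pass 70% of its speed; a pose out of reach is approached as far as the arm can. A call is refused whole if a number of a shift passes 1 or a number of a turn 1, either way. A call with a gripper value outside its range is refused whole. The fingers move at their own pace and stop on an object; the grip force is fixed at half the most. Time passes only in rows, so rows that do not move let the fingers close, or fill a call up. It gives the time, the measured TCP pose, the force, the opening and the grip force at its end, in the units of the state.
- get_obs(): the state, without advancing time (a new reading comes with each control period).
- capture(name): name is "scene" or "side" or "wrist"; returns the picture (400x640x3 uint8, red, green, blue); there is no depth.
- get_calibration(name): a dict with "mtx" (3x3 intrinsics, pixels), "dist_coeffs" ([k1, k2, p1, p2, k3] as OpenCV has them; the pictures are not rectified), "position" and "attitude" of the camera in the world; the wrist camera has in their place "mount" (4x4, takes a point from camera to tool coordinates, whose origin is the TCP and whose axes are the flange's). Camera axes: x right, y down, z forward; pixel columns grow to the right and rows downward; lengths in mm; the calibration is good to about 2 mm. A picture is of the moment at which its call begins: read the wrist's pose just before it. get_calibration takes no time and is no camera call.
- close_job(): hands the job in; it is judged then, once.
The state is a dict: "time": time; "joint_positions": joint angles; "dq": joint speeds; "tau": joint torques, N m; "tool_pos": TCP position; "tcp_rot": TCP orientation; "contact_force": force on the tool from outside, world axes, zero at the start; "moment": the same for the moment, N m; "grip_width": finger opening in mm; "finger_force": force on a finger pad.
Only numpy, scipy, OpenCV 4.12 (cv2) and the standard library are available. Lean on these libraries where they do the work, as an engineer would, in place of code of your own. Each camera call takes 0.05 s, during which the arm holds its last target. There are 200 camera calls.

## Working session

There is one attempt and no reset: what is moved stays moved. The work goes in short steps, Python scripts to look and compute and a tool call to move; the robot and the scene stay as the last step left them, time stands still between calls to the robot, and variables do not carry over. Pictures are saved under pics/ and viewed, at most 10 in all, crops included, and the job is handed in when it is done.

Besides the shell and the picture viewer there is one more tool, called after ">>>" as name([rows], argument=value, ...), one row to a line, values as JSON. arm_command: Moves the arm, as the interface text tells. Its arguments: {"type":"object","properties":{"gripper":{"type":"array"},"dp":{"type":"array"},"twist":{"type":"array"}},"required":["gripper","dp","twist"]}

```bash
mkdir -p pics; python3 - <<'E'
from plant import *
import cv2
o=get_obs();print(o)
for n in ["scene","side","wrist"]:
    cv2.imwrite(f"pics/{n}0.png",capture(n)[:,:,::-1]);print(n,get_calibration(n))
E
ls
```

```text
{'time': 0.0, 'joint_positions': array([ 1.14298221e+00,  3.42703749e-01,  1.52505530e+00, -1.80749857e-05,
        1.27536959e+00, -1.45989692e-01]), 'dq': array([-0.00038052, -0.00128429, -0.00013512, -0.00130154, -0.00037797,
        0.00023665]), 'tau': array([ 2.17047855e-04, -4.31227076e+01, -2.44225448e+01,  7.19799497e-02,
        5.55974082e-02, -1.50286869e-04]), 'tool_pos': array([145.81079682, 503.91101831, 226.04144377]), 'tcp_rot': array([-3.14007050e+00, -2.06341095e-04,  2.85977335e+00]), 'contact_force': array([-0.32885477,  0.67053293,  0.09243393]), 'moment': array([ 0.01587733,  0.0066354 , -0.02723143]), 'finger_force': 0.0, 'grip_width': 91.7848536514391}
scene {'mtx': array([[495.82636781,   0.        , 326.11112294],
       [  0.        , 495.82636781, 192.4498412 ],
       [  0.        ,   0.        ,   1.        ]]), 'dist_coeffs': array([-0.01554217,  0.        ,  0.        ,  0.        ,  0.        ]), 'position': array([ 124.99926515,  -56.59811287, 1370.429488  ]), 'attitude': array([-2.83039028,  0.00330405, -1.37695858])}
side {'mtx': array([[444.75299
[... 261 characters left out ...]
1028.10834862,  838.54207139]), 'attitude': array([-2.194721  ,  0.02289004, -2.69403584])}
wrist {'mtx': array([[337.1875991 ,   0.        , 315.64617198],
       [  0.        , 337.1875991 , 196.63304348],
       [  0.        ,   0.        ,   1.        ]]), 'dist_coeffs': array([0.00439254, 0.        , 0.        , 0.        , 0.        ]), 'mount': array([[ 8.76249722e-04, -9.64886659e-01, -2.62665125e-01,
         7.02821869e+01],
       [ 9.99998896e-01,  1.16074646e-03, -9.27949701e-04,
         4.07200573e-01],
       [ 1.20025390e-03, -2.62664021e-01,  9.64886611e-01,
        -1.57828325e+02],
       [ 0.00000000e+00,  0.00000000e+00,  0.00000000e+00,
         1.00000000e+00]])}
pics
```

View pics/scene0.png

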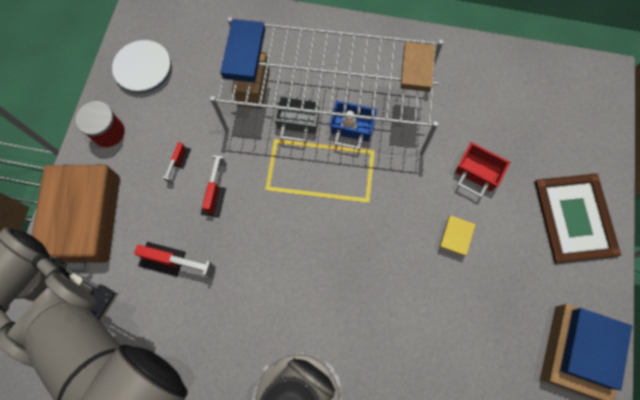

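View pics/side0.png

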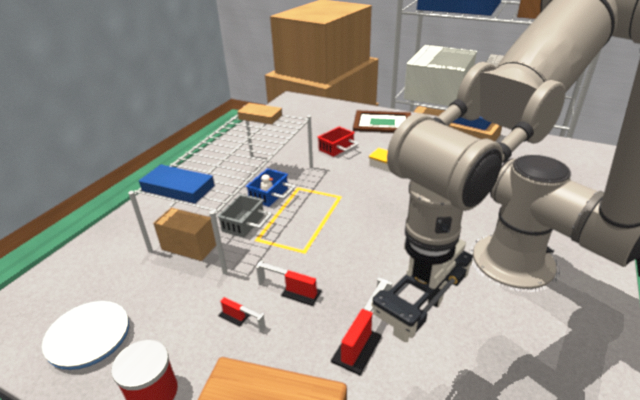

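The scene picture shows three red hooks: a small one at (174,160), a medium one at (212,185) and a large one at (170,258). The blue basket with the bird is at (352,120), the grey basket at (297,115), the bay at (320,170) and the red look-alike at (483,165). I'll measure the rib lengths and crop the hooks.

```bash
cat > h.py <<'E'
import numpy as np, cv2
from scipy.spatial.transform import Rotation as Ro
from plant import *
def cam(n,o=None):
    c=get_calibration(n)
    if n=="wrist":
        T=np.eye(4);T[:3,:3]=Ro.from_euler('xyz',o["tcp_rot"]).as_matrix();T[:3,3]=o["tool_pos"]
        T=T@c["mount"];return c,T[:3,:3],T[:3,3]
    return c,Ro.from_euler('xyz',c["attitude"]).as_matrix(),np.array(c["position"])
def onplane(C,px,z):
    c,R,p=C
    u=cv2.undistortPoints(np.float64(px).reshape(-1,1,2),c["mtx"],c["dist_coeffs"]).reshape(-1,2)
    d=np.c_[u,np.ones(len(u))]@R.T
    return p+d*((z-p[2])/d[:,2])[:,None]
def proj(C,X):
    c,R,p=C
    return cv2.projectPoints(np.float64(X).reshape(-1,3),cv2.Rodrigues(R.T)[0],-R.T@p,c["mtx"],c["dist_coeffs"])[0].reshape(-1,2)
def blobs(m,amin=15):
    n,l,s,c=cv2.connectedComponentsWithStats(m.astype(np.uint8))
    return [(l==i) for i in range(1,n) if s[i,4]>=amin]
def masks(im):
    h=cv2.cvtColor(im,cv2.COLOR_RGB2HSV).astype(int);H,S,V=h[...,0],h[...,1],h[...,2]
    return dict(red=((H<8)|(H>172))&(S>150)&(V>80),yellow=(H>20)&(H<35)&(S>120)&(V>120),blue=(H>100)&(H<130)&(S>150)&(V>60))
def rect(P):
    (c,(a,b),t)=cv2.minAreaRect(np.float32(P[:,:2]))
    if a<b: a,b,t=b,a,t+90
    return np.round(c,1),round(a,1),round(b,1),round(((t+90)%180)-90,1)
E
python3 - <<'E'
from h import *
im=cv2.imread("pics/scene0.png")[:,:,::-1].copy();C=cam("scene")
M=masks(im)
for k,z in [("red",62),("yellow",0),("blue",60)]:
    for b in blobs(M[k]):
        y,x=np.nonzero(b);P=onplane(C,np.c_[x,y],z);print(k,[x.min(),x.max(),y.min(),y.max()],b.sum(),*rect(P))
a=cv2.resize(im[130:285,120:240],None,fx=4,fy=4,interpolation=cv2.INTER_CUBIC)[:600]
b=cv2.resize(im[95:210,255:385],None,fx=4,fy=4,interpolation=cv2.INTER_CUBIC)
cv2.imwrite("pics/c1.png",a[:,:,::-1]);cv2.imwrite("pics/c2.png",b[:,:,::-1])
E
```

```text
red [np.int64(172), np.int64(182), np.int64(143), np.int64(161)] 99 [575.6 469.7] 55.1 16.6 -4.6
red [np.int64(459), np.int64(508), np.int64(143), np.int64(185)] 914 [ 704.8 -391.5] 120.0 85.6 70.7
red [np.int64(203), np.int64(215), np.int64(183), np.int64(209)] 221 [465.2 344.8] 78.1 22.7 1.8
red [np.int64(135), np.int64(172), np.int64(246), np.int64(263)] 412 [279.5 448.6] 102.7 32.5 86.5
yellow [np.int64(266), np.int64(373), np.int64(139), np.int64(201)] 927 [623.3  63.5] 301.8 162.4 -86.1
yellow [np.int64(441), np.int64(474), np.int64(216), np.int64(254)] 887 [ 503.6 -355.4] 96.5 75.3 -9.2
blue [np.int64(222), np.int64(263), np.int64(21), np.int64(76)] 1756 [946.6 369.3] 191.8 101.3 4.1
blue [np.int64(335), np.int64(342), np.int64(102), np.int64(110)] 35 [808.2  48.9] 30.9 15.3 -31.1
blue [np.int64(348), np.int64(356), np.int64(104), np.int64(107)] 24 [815.4   5.8] 24.8 8.1 -89.5
blue [np.int64(362), np.int64(370), np.int64(107), np.int64(110)] 20 [814.4 -35.9] 24.2 7.1 88.4
blue [np.int64(330), np.int64(372), np.int64(116), np.int64(135)] 374 [755.4  -2.6] 121.5 48.7 -89.3
blue [np.int64(568), np.int64(629), np.int64(310), np.int64(388)] 3496 [ 262.8 -728.7] 163.6 132.7 -8.5
```

View pics/c1.png

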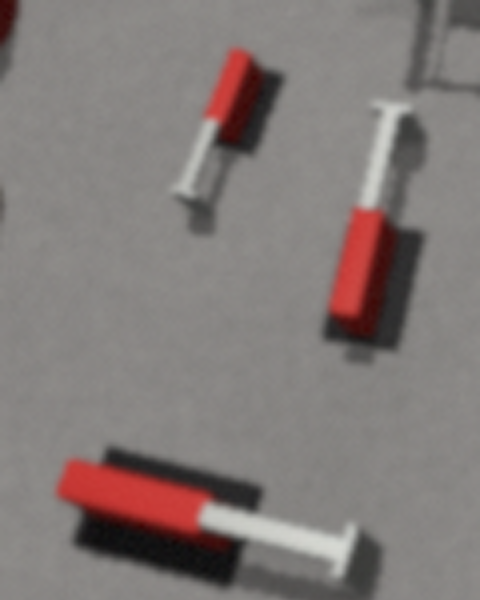

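View pics/c2.png

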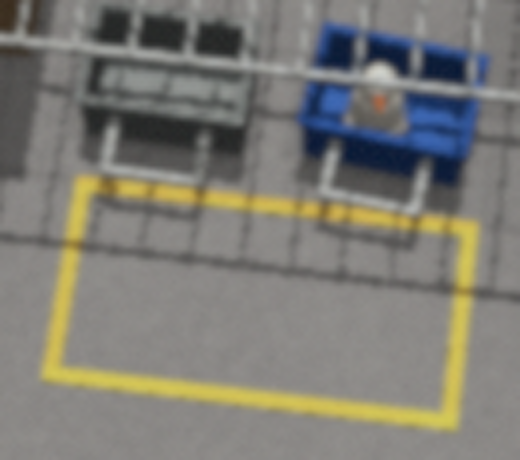

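Candidates for the hook are the small one at (174,160) with a 55 mm rib, the medium one at (212,185) with a 78 x 23 rib, and the large one at (170,258) with a 103 x 33 rib. The medium one matches the 80 x 22 description, and the crop shows its blade pointing towards the shelf. The blue loop's cross bar runs from (335,142) to (359,147), and the bay edges are clear.

```bash
python3 - <<'E'
from h import *
C=cam("scene");f=lambda p,z,o=(255,95):print(np.round(onplane(C,np.float64(p)/4+np.array(o),z)[:,:2],0).tolist())
print("loop crossbar ends");f([(322,190),(415,208)],36)
print("rim front corners, rim back corners");f([(305,98),(468,130),(322,25),(487,55)],60)
print("deck front rail");f([(0,40),(520,98)],197)
print("tool: blade top, rib ends");f([(390,106),(371,210),(345,318)],63,(120,130))
print("grey crossbar");f([(104,165),(205,182)],36)
o=get_obs();R=Ro.from_euler('xyz',o["tcp_rot"]).as_matrix()
for t in [(466,345,200)]:
    d=R.T@(np.array(t)-o["tool_pos"]);print("move tool axes/25",np.round(d/25,2))
E
```

```text
loop crossbar ends
[[701.0, 33.0], [700.0, -36.0]]
rim front corners, rim back corners
[[760.0, 57.0], [757.0, -64.0], [821.0, 56.0], [820.0, -67.0]]
deck front rail
[[697.0, 251.0], [720.0, -92.0]]
tool: blade top, rib ends
[[583.0, 352.0], [505.0, 345.0], [426.0, 342.0]]
grey crossbar
[[690.0, 194.0], [691.0, 118.0]]
move tool axes/25 [-14.07  -2.55   1.05]
```

>>> arm_command([
  [-1,-0.15,0],
  [-1,-0.15,0],
  [-1,-0.15,0],
  [-1,-0.15,0],
  [-1,-0.2,0],
], gripper=[91,91,91,91,91], twist=[0,0,0,0,0])

```text
time: 0.78
tool_pos: [261.1, 449.8, 226.4]
tcp_rot: [-3.141, -0.0, 2.86]
contact_force: [0.5, 0.6, 0.1]
grip_width: 91.0
finger_force: 0.0
```

>>> arm_command([
  [-1,-0.15,0],
  [-1,-0.15,0],
  [-1,-0.15,0],
  [-1,-0.15,0],
  [-1,-0.2,0],
], gripper=[91,91,91,91,91], twist=[0,0,0,0,0])

```text
time: 1.4
tool_pos: [375.6, 395.9, 226.4]
tcp_rot: [-3.141, -0.0, 2.86]
contact_force: [-0.1, -1.4, -0.2]
grip_width: 91.1
finger_force: 0.0
```

>>> arm_command([
  [-1,-0.2,0],
  [-1,-0.2,0],
  [-1,-0.2,0],
  [-1,-0.2,0],
  [-0.3,0,0],
], gripper=[91,91,91,91,91], twist=[0,0,0,0,0])

```text
time: 2.02
tool_pos: [473.5, 346.5, 226.2]
tcp_rot: [-3.141, -0.0, 2.858]
contact_force: [0.3, 0.3, 0.1]
grip_width: 90.9
finger_force: 0.0
```

>>> arm_command([
  [0,0,0],
  [0,0,0],
  [0,0,0],
  [0,0,0],
  [0,0,0],
], gripper=[91,91,91,91,91], twist=[-1,-1,-1,-0.9,0])

```text
time: 2.65
tool_pos: [472.0, 347.7, 226.6]
tcp_rot: [3.141, -0.001, -3.083]
contact_force: [-0.7, 0.4, 0.1]
grip_width: 91.2
finger_force: 0.0
```

```bash
python3 - <<'E'
from h import *
o=get_obs();im=capture("wrist");C=cam("wrist",o);cv2.imwrite("pics/w1.png",im[:,:,::-1])
for b in blobs(masks(im)["red"],100):
    y,x=np.nonzero(b);print([x.min(),x.max(),y.min(),y.max()],b.sum(),*rect(onplane(C,np.c_[x,y],62)))
im=capture("side");
E
```

```text
[np.int64(307), np.int64(329), np.int64(134), np.int64(215)] 1317 [468.4 349.5] 80.5 20.9 1.9
```

View pics/w1.png

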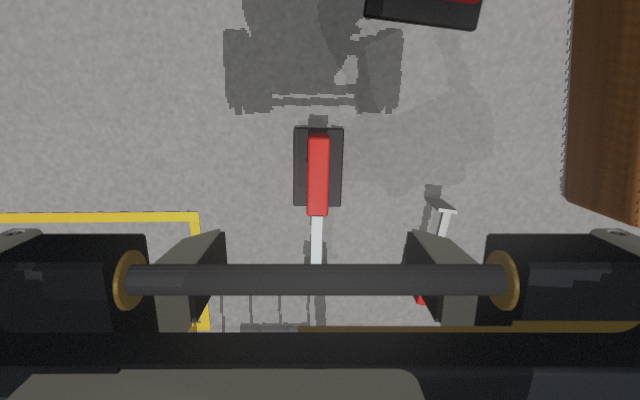

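The wrist view shows the medium hook's rib straight along the tool axis at (318,175), measuring 80.5 x 20.9 mm, which confirms the size. I'll go down on it.

>>> arm_command([
  [-0.16,0.08,1],
  [0,0,1],
  [0,0,1],
  [0,0,1],
  [0,0,1],
], gripper=[91,91,91,91,91], twist=[0.2,0,0,0,0])

```text
time: 3.38
tool_pos: [476.4, 349.7, 101.0]
tcp_rot: [3.141, 0.0, -3.102]
contact_force: [0.7, -0.8, -0.2]
grip_width: 91.3
finger_force: 0.0
```

>>> arm_command([
  [0,0,1],
  [0,0,1],
  [0,0,0.7],
  [0,0,0.5],
  [0,0,0],
], gripper=[91,91,91,91,91], twist=[0,0,0,0,0])

```text
time: 4.0
tool_pos: [476.2, 349.4, 21.1]
tcp_rot: [-3.141, -0.001, -3.101]
contact_force: [0.6, 0.4, 0.4]
grip_width: 90.8
finger_force: 0.0
```

>>> arm_command([
  [0,0,0],
  [0,0,0],
  [0,0,0],
  [0,0,0],
  [0,0,0],
], gripper=[50,20,10,10,10], twist=[0,0,0,0,0])

```text
time: 4.62
tool_pos: [476.6, 349.5, 21.8]
tcp_rot: [3.141, 0.0, -3.101]
contact_force: [0.6, 0.4, 0.2]
grip_width: 45.7
finger_force: 0.0
```

>>> arm_command([
  [0,0,0],
  [0,0,0],
  [0,0,0],
  [0,0,0],
  [0,0,0],
], gripper=[10,10,10,10,10], twist=[0,0,0,0,0])

```text
time: 5.25
tool_pos: [476.6, 349.6, 21.7]
tcp_rot: [3.141, 0.0, -3.1]
contact_force: [0.4, 0.8, 0.2]
grip_width: 21.8
finger_force: 30.0
```

>>> arm_command([
  [0,0,0],
  [0,0,0],
  [0,0,-0.2],
  [0,0,-0.5],
  [0,0,-0.8],
], gripper=[10,10,10,10,10], twist=[0,0,0,0,0])

```text
time: 5.88
tool_pos: [476.2, 349.2, 59.6]
tcp_rot: [-3.141, -0.001, -3.101]
contact_force: [0.1, 0.7, -1.3]
grip_width: 21.8
finger_force: 30.0
```

>>> arm_command([
  [0,0,-0.9],
  [-0.1,-1,0],
  [-0.2,-1,0],
  [-0.2,-1,0],
  [-0.2,-1,0],
], gripper=[10,10,10,10,10], twist=[0,0,0,0,0])

```text
time: 6.5
tool_pos: [498.4, 249.6, 82.6]
tcp_rot: [3.141, 0.001, -3.1]
contact_force: [-0.0, -0.2, -3.3]
grip_width: 21.9
finger_force: 30.0
```

>>> arm_command([
  [-0.2,-1,0],
  [-0.2,-1,0],
  [-0.2,-1,0],
  [-0.2,-1,0],
  [-0.2,-1,0],
], gripper=[10,10,10,10,10], twist=[0,0,0,0,0])

```text
time: 7.12
tool_pos: [528.6, 125.6, 82.6]
tcp_rot: [3.141, 0.001, -3.101]
contact_force: [0.3, -0.5, -3.0]
grip_width: 21.7
finger_force: 30.0
```

>>> arm_command([
  [-0.2,-1,0],
  [-0.2,-1,0],
  [-0.2,-1,0],
  [-0.2,-1,0],
  [0,-0.9,0],
], gripper=[10,10,10,10,10], twist=[0,0,0,0,0.4])

```text
time: 7.75
tool_pos: [553.8, 3.8, 82.6]
tcp_rot: [-3.141, 0.001, -3.136]
contact_force: [-0.3, -0.7, -3.2]
grip_width: 21.5
finger_force: 30.0
```

```bash
python3 - <<'E'
from h import *
print(get_obs()["tool_pos"],get_obs()["tcp_rot"])
s=capture("scene");d=capture("side")
S=cv2.resize(s[90:190,260:400],None,fx=4,fy=4,interpolation=cv2.INTER_CUBIC)
D=cv2.resize(d[150:250,220:340],None,fx=4,fy=4,interpolation=cv2.INTER_CUBIC)
a=np.zeros((600,800,3),np.uint8)
S=cv2.resize(S,(420,300));D=cv2.resize(D,(360,300))
b=np.vstack([cv2.resize(s[90:165,290:390],(400,300),interpolation=cv2.INTER_CUBIC),cv2.resize(d[155:230,225:325],(400,300),interpolation=cv2.INTER_CUBIC)])
cv2.imwrite("pics/c3.png",b[:,:,::-1])
E
```

```text
[553.76899229   3.83792994  82.56218099] [-3.14145403e+00  1.10609514e-03 -3.13645140e+00]
```

View pics/c3.png

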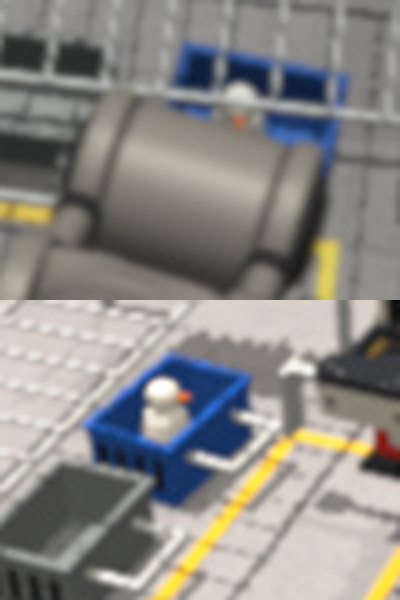

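Top: the scene view is blocked by the wrist. Bottom: the side view shows the loop's cross bar running from crop (238,466) to (278,425), with the blade raised near crop (290,370-435), short of the loop. I'll work out the positions from the side view.

```bash
python3 - <<'E'
from h import *
C=cam("side");f=lambda p,z:print(np.round(onplane(C,np.float64(p)/4+[225,155-75],z)[:,:2],0).tolist())
f([(236,466),(278,425)],36)
print("rim");f([(88,425),(172,355),(250,377),(168,452)],60)
print("blade bottom z61, top z124");f([(291,434)],61);f([(296,367)],124)
print("pred",(proj(C,[[661,3,61],[661,3,124]])-[225,80])*4)
E
```

```text
[[701.0, 30.0], [699.0, -36.0]]
rim
[[821.0, 57.0], [816.0, -64.0], [737.0, -60.0], [741.0, 65.0]]
blade bottom z61, top z124
[[664.0, 4.0]]
[[656.0, 3.0]]
pred [[294.5920439  433.81991571]
 [290.04201532 365.94273173]]
```

>>> arm_command([
  [-0.7,0,0],
  [-0.7,0,0],
  [-0.6,0,0],
  [-0.36,0,0],
  [0,0,0],
], gripper=[10,10,10,10,10], twist=[0,0,0,0,0])

```text
time: 8.48
tool_pos: [612.4, 5.7, 81.8]
tcp_rot: [3.141, 0.0, -3.135]
contact_force: [0.2, 0.7, -2.8]
grip_width: 21.8
finger_force: 30.0
```

```bash
python3 - <<'E'
from h import *
print(get_obs()["tool_pos"])
d=capture("side")
cv2.imwrite("pics/c4.png",cv2.resize(d[155:230,225:325],(800,600),interpolation=cv2.INTER_CUBIC)[:,:,::-1])
C=cam("side");print("pred loop ctr z40 / blade bottom px in crop",(proj(C,[[721,-3,36],[720,4,61]])-[225,155])*8)
E
```

```text
[612.40798957   5.65559315  81.78377979]
pred loop ctr z40 / blade bottom px in crop [[470.5722869  278.90972646]
 [459.42148888 236.63732352]]
```

View pics/c4.png

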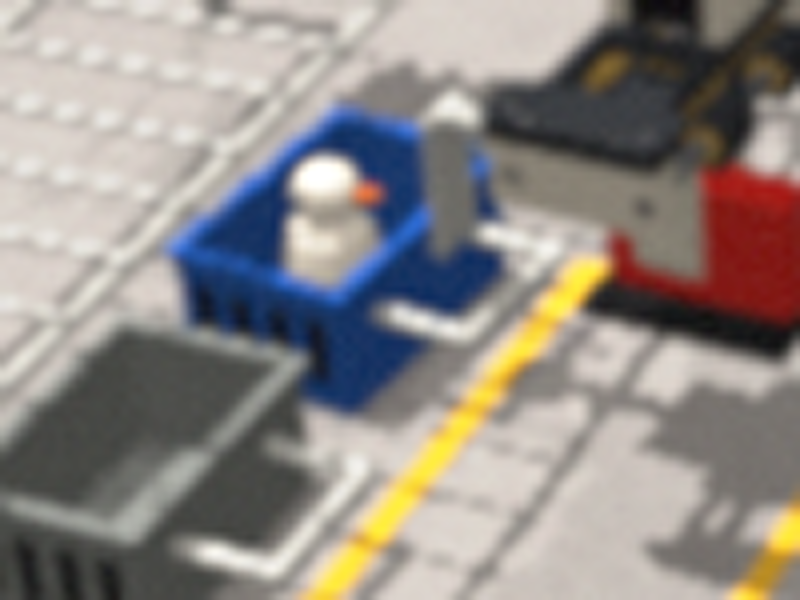

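The blade's lower edge at crop (450,247) hangs over the loop opening, whose corners are (385,312), (465,332), (548,248) and (480,235). It is about +3 mm x and +6 mm y off centre, inside the clearance, so I'll lower it.

>>> arm_command([
  [0.1,0,0.6],
  [0,0,0.6],
  [0,0,0.6],
  [0,0,0.47],
  [0,0,0],
], gripper=[10,10,10,10,10], twist=[0,0,0,0,0])

```text
time: 9.15
tool_pos: [609.0, 5.3, 23.5]
tcp_rot: [3.141, -0.003, -3.135]
contact_force: [-0.6, -0.6, -1.9]
grip_width: 21.8
finger_force: 30.0
```

>>> arm_command([
  [0,0,0],
  [0.15,0,0],
  [0.15,0,0],
  [0.15,0,0],
  [0.15,0,0],
], gripper=[10,10,10,10,10], twist=[0,0,0,0,0])

```text
time: 9.78
tool_pos: [595.1, 5.0, 25.3]
tcp_rot: [-3.141, 0.001, -3.136]
contact_force: [1.2, -0.3, -3.4]
grip_width: 22.1
finger_force: 30.0
```

>>> arm_command([
  [0.2,0.04,0],
  [0.25,0.04,0],
  [0.3,0.04,0],
  [0.3,0.04,0],
  [0.3,0.04,0],
], gripper=[10,10,10,10,10], twist=[0,0,-0.1,-0.1,-0.1])

```text
time: 10.4
tool_pos: [560.7, 9.8, 25.2]
tcp_rot: [3.142, 0.001, -3.109]
contact_force: [2.1, -0.7, -1.5]
grip_width: 22.1
finger_force: 30.0
```

>>> arm_command([
  [0.3,0.04,0],
  [0.3,0.04,0],
  [0.3,0.04,0],
  [0.25,0.04,0],
  [0.15,0,0],
], gripper=[10,10,10,10,10], twist=[-0.1,0,-0.1,-0.1,0])

```text
time: 11.02
tool_pos: [527.7, 12.5, 24.9]
tcp_rot: [3.141, -0.001, -3.083]
contact_force: [1.7, -0.2, -3.0]
grip_width: 21.9
finger_force: 30.0
```

```bash
python3 - <<'E'
from h import *
print(get_obs()["tool_pos"],get_obs()["contact_force"])
s=capture("scene");d=capture("side")
cv2.imwrite("pics/c5.png",np.vstack([cv2.resize(s[95:205,265:415],(409,300),interpolation=cv2.INTER_CUBIC),cv2.resize(d[155:265,225:375],(409,300),interpolation=cv2.INTER_CUBIC)])[:,:,::-1])
E
```

```text
[527.70850228  12.46161859  24.85322481] [ 1.69762207 -0.24053473 -3.00064454]
```

View pics/c5.png

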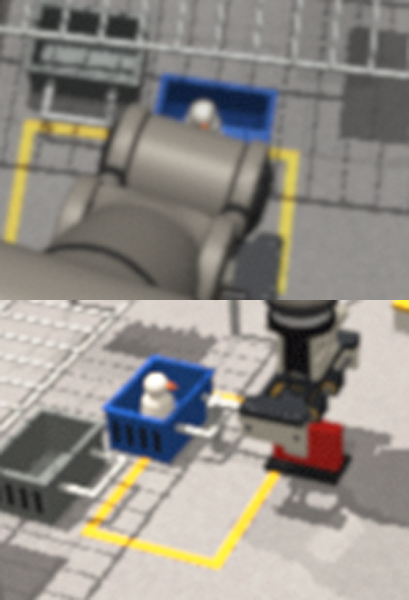

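The basket follows with the bird upright. In the side crop its rim corners are (105,407), (152,357), (213,370) and (165,425).

```bash
python3 - <<'E'
from h import *
C=cam("side");P=onplane(C,(np.float64([(105,407),(152,357),(213,370),(165,425)])-[0,300])/2.727+[225,155],60)[:,:2];print(P.round(0).tolist(),P.mean(0))
C=cam("scene");print(onplane(C,np.float64([(160,75),(277,90)])/2.727+[265,95],60).round(0).tolist())
E
```

```text
[[748.0, 75.0], [753.0, -41.0], [670.0, -45.0], [666.0, 79.0]] [709.17819045  16.88264791]
[[746.0, 77.0, 60.0], [753.0, -48.0, 60.0]]
```

>>> arm_command([
  [0.2,0.02,0],
  [0.25,0.02,0],
  [0.3,0.02,0],
  [0.3,0.02,0],
  [0.3,0.02,0],
], gripper=[10,10,10,10,10], twist=[0,0,0,0,0])

```text
time: 11.75
tool_pos: [493.8, 12.9, 24.9]
tcp_rot: [3.141, -0.0, -3.083]
contact_force: [1.9, -0.8, -4.5]
grip_width: 22.0
finger_force: 30.0
```

>>> arm_command([
  [0.3,0.02,0],
  [0.3,0.02,0],
  [0.3,0.02,0],
  [0.3,0.02,0],
  [0.25,0,0],
], gripper=[10,10,10,10,10], twist=[0,0,0,0,0])

```text
time: 12.38
tool_pos: [457.8, 12.8, 25.0]
tcp_rot: [3.142, 0.0, -3.083]
contact_force: [2.1, 0.4, -3.9]
grip_width: 21.7
finger_force: 30.0
```

>>> arm_command([
  [0.25,0,0],
  [0.15,0,0],
  [0.1,0,0],
  [0.05,0,0],
  [0,0,0],
], gripper=[10,10,10,10,10], twist=[0,0,0,0,0])

```text
time: 13.0
tool_pos: [444.4, 11.9, 25.0]
tcp_rot: [3.142, -0.0, -3.083]
contact_force: [0.6, -0.3, -2.7]
grip_width: 21.7
finger_force: 30.0
```

```bash
python3 - <<'E'
from h import *
print(get_obs()["tool_pos"],get_obs()["tcp_rot"])
s=capture("scene");d=capture("side")
cv2.imwrite("pics/c6.png",cv2.resize(d[155:255,225:358],(798,600),interpolation=cv2.INTER_CUBIC)[:,:,::-1])
E
```

```text
[444.41930827  11.89885646  24.96229441] [ 3.14150694e+00 -1.42743908e-04 -3.08311285e+00]
```

View pics/c6.png

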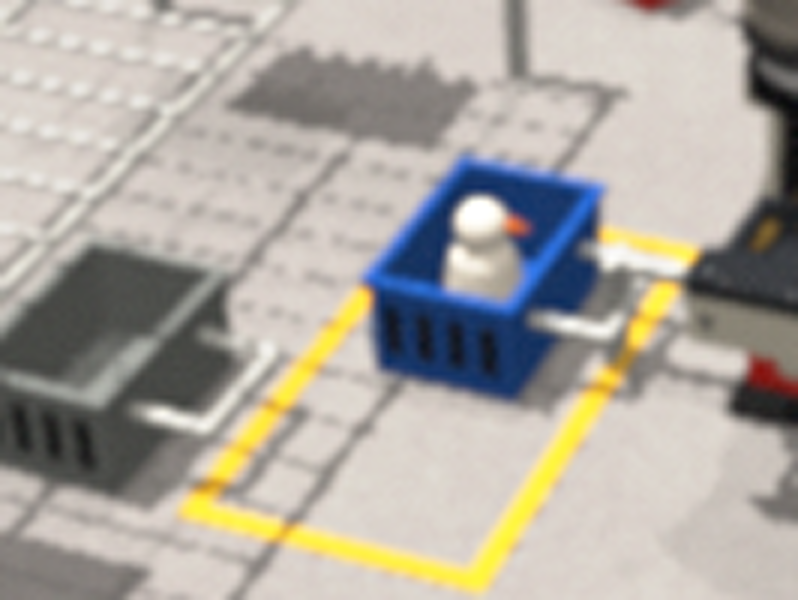

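The basket is in the bay with the bird upright. Its rim corners are (368,280), (467,160), (605,190) and (520,310), and its bottom corners are (380,366) and (513,395). I'll check against the tape.

```bash
python3 - <<'E'
from h import *
C=cam("side");f=lambda p,z:onplane(C,np.float64(p)/6+[225,155],z)[:,:2]
P=f([(368,280),(467,160),(605,190),(520,310)],60);b=f([(380,366),(513,395)],0)
t=f([(195,510),(480,580),(695,250)],0)
print(P.round(0).tolist(),P.mean(0).round(1),b.round(0).tolist(),"tape corners (mid)",t.round(0).tolist())
a=np.radians(3.9);c=np.array([623.3,63.5]);R=np.array([[np.cos(a),np.sin(a)],[-np.sin(a),np.cos(a)]])
print("basket in bay",R@(P.mean(0)-c)," corners",((P-c)@R.T).round(0).tolist())
E
```

```text
[[661.0, 82.0], [668.0, -39.0], [587.0, -43.0], [579.0, 74.0]] [623.8  18.4] [[663.0, 75.0], [588.0, 69.0]] tape corners (mid) [[688.0, 215.0], [537.0, 203.0], [555.0, -90.0]]
basket in bay [ -2.56824329 -45.04461371]  corners [[39.0, 16.0], [38.0, -106.0], [-44.0, -103.0], [-44.0, 13.0]]
```

Basket is at bay (-3,-45) mm and square. Next I unhook: forward, up, then away.

>>> arm_command([
  [-0.2,-0.1,0],
  [-0.25,-0.05,0],
  [0,0,0],
  [0,0,-0.3],
  [0,0,-0.5],
], gripper=[10,10,10,10,10], twist=[0,0,0,0,0])

```text
time: 13.72
tool_pos: [455.5, 8.9, 45.4]
tcp_rot: [3.141, -0.001, -3.083]
contact_force: [-1.4, 0.5, -3.1]
grip_width: 21.9
finger_force: 30.0
```

>>> arm_command([
  [0,0,-0.6],
  [0,0,-0.6],
  [0,0,-0.6],
  [0,0,-0.3],
  [0,0,0],
], gripper=[10,10,10,10,10], twist=[0,0,0,0,0])

```text
time: 14.35
tool_pos: [456.2, 8.8, 98.2]
tcp_rot: [-3.141, 0.002, -3.083]
contact_force: [-0.0, 0.4, -2.4]
grip_width: 21.6
finger_force: 30.0
```

>>> arm_command([
  [0.3,0.5,0],
  [0.3,1,0],
  [0,1,0],
  [0,1,0],
  [0,1,0],
], gripper=[10,10,10,10,10], twist=[0,0,0,0,0])

```text
time: 14.98
tool_pos: [433.0, 121.6, 96.8]
tcp_rot: [3.141, -0.002, -3.083]
contact_force: [0.8, 0.1, -3.3]
grip_width: 21.5
finger_force: 30.0
```

>>> arm_command([
  [0,1,0],
  [0,1,0],
  [0,1,0],
  [0,1,0],
  [0,1,0],
], gripper=[10,10,10,10,10], twist=[0,0,0,0,0])

```text
time: 15.6
tool_pos: [425.5, 246.1, 96.7]
tcp_rot: [-3.141, -0.002, -3.083]
contact_force: [0.1, 0.2, -2.9]
grip_width: 21.7
finger_force: 30.0
```

>>> arm_command([
  [0,1,0],
  [0,0.5,0.5],
  [0,0,0.8],
  [0,0,0.8],
  [0,0,0.5],
], gripper=[10,10,10,10,10], twist=[0,0,0,0,0])

```text
time: 16.23
tool_pos: [423.5, 281.9, 30.5]
tcp_rot: [-3.14, -0.003, -3.083]
contact_force: [-0.1, -0.4, -3.3]
grip_width: 22.0
finger_force: 30.0
```

>>> arm_command([
  [0,0,0.15],
  [0,0,0.1],
  [0,0,0.06],
  [0,0,0.04],
  [0,0,0],
], gripper=[10,10,10,10,10], twist=[0,0,0,0,0])

```text
time: 16.85
tool_pos: [425.0, 282.5, 23.9]
tcp_rot: [3.141, 0.0, -3.083]
contact_force: [0.3, -0.0, -3.1]
grip_width: 21.7
finger_force: 30.0
```

>>> arm_command([
  [0,0,0.04],
  [0,0,0.03],
  [0,0,0.02],
  [0,0,0],
  [0,0,0],
], gripper=[10,10,10,10,10], twist=[0,0,0,0,0])

```text
time: 17.48
tool_pos: [424.9, 282.5, 21.7]
tcp_rot: [3.141, 0.0, -3.083]
contact_force: [-1.5, -0.1, 2.3]
grip_width: 21.9
finger_force: 30.0
```

The foot now bears on the table (force has changed sign), so I'll let go slowly.

>>> arm_command([
  [0,0,0],
  [0,0,0],
  [0,0,0],
  [0,0,0],
  [0,0,0],
], gripper=[30,45,60,80,91], twist=[0,0,0,0,0])

```text
time: 18.1
tool_pos: [424.9, 282.5, 21.5]
tcp_rot: [3.141, 0.0, -3.083]
contact_force: [-0.5, 0.2, 0.6]
grip_width: 65.5
finger_force: 0.0
```

>>> arm_command([
  [0,0,0],
  [0,0,0],
  [0,0,-0.5],
  [0,0,-1],
  [0,0,-1],
], gripper=[91,91,91,91,91], twist=[0,0,0,0,0])

```text
time: 18.73
tool_pos: [424.9, 282.5, 85.4]
tcp_rot: [3.141, 0.0, -3.083]
contact_force: [0.3, -0.5, -0.7]
grip_width: 91.2
finger_force: 0.0
```

>>> arm_command([
  [0,0,-1],
  [0,0,-1],
  [0,0,-1],
  [0,0,-0.5],
  [0,0,0],
], gripper=[91,91,91,91,91], twist=[0,0,0,0,0])

```text
time: 19.35
tool_pos: [425.2, 282.7, 172.4]
tcp_rot: [3.141, 0.002, -3.083]
contact_force: [-0.4, 0.8, 0.8]
grip_width: 91.0
finger_force: 0.0
```

```bash
python3 - <<'E'
from h import *
d=capture("side");cv2.imwrite("pics/s9.png",cv2.resize(d[120:345,180:480],(800,600),interpolation=cv2.INTER_CUBIC)[:,:,::-1])
E
```

```text
(no output)
```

View pics/s9.png

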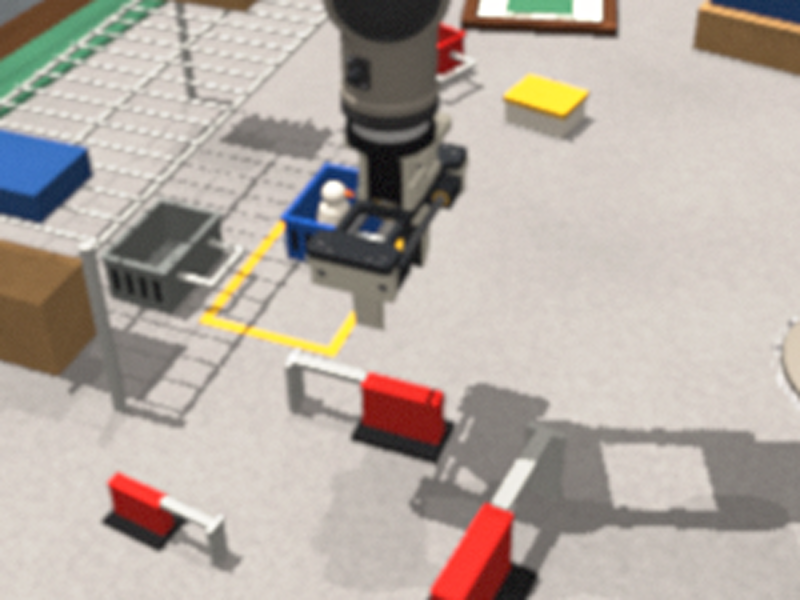

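The tool stands on its foot at (400,410), clear of the basket. The bird is upright in the basket, and the grey basket and gift box are in place. One numeric check of the basket, then I hand in.

```bash
python3 - <<'E'
from h import *
s=capture("scene");C=cam("scene")
for b in blobs(masks(s)["blue"],30):
    y,x=np.nonzero(b)
    if 300<x.mean()<420: print([x.min(),x.max(),y.min(),y.max()],b.sum(),*rect(onplane(C,np.c_[x,y],60)))
E
```

```text
[np.int64(315), np.int64(358), np.int64(150), np.int64(182)] 800 [619.7  15. ] 119.3 92.4 -84.5
```

```bash
python3 -c "
from plant import *
print(close_job())"
```

```text
the job is handed in; nothing more can be done
None
```

I handed the job in at about 19.5 s. At my last look the blue basket stood square inside the tape at about bay (-3, -45) mm with the bird upright, and the hook tool stood on its foot well clear of it; the hand-in returned no verdict.

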